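# Set the feed tension of the strip feeder and close its panel

## Task

Set the roll tension of the bench strip feeder: turn the black tension knob clockwise until the tip of the lever's pointer stands exactly opposite the point of the brass set mark on the gauge. Then swing the access panel fully shut and lock it: push its winged quarter-turn stud right in and turn it a quarter turn clockwise. Do not shift the set mark, and leave the bowl and the spool beside the machine where they stand.

Things in the scene. Friction and masses are not known exactly. Their poses are not given: they have to be found in the camera images.
- strip_feeder: the strip feeder, a grey-painted box-shaped bench machine 180 deep x 280 wide x 75 mm high (the brass strip sticks out to 345 mm), fixed to the bench. Origin: centre of the footprint on the bench; x points to its back (away from the robot at yaw 0), y to its left, z up. Seen from the robot, the knob stands on a deck at the front right corner, left of it is an open bay with the rolls, the lever and the gauge, and the panel is hinged along the top of the left wall.
- knob_grip (a point): centre of the black fluted tension knob (47 mm diameter, fluted for 20 mm of its height), on its vertical axis, 25 mm above the deck; the knob's top lies 15 mm above this point and its underside 13 mm below. It may be gripped across at any angle. It stays at its height as it turns.
- knob (a joint): angle of the tension knob, rad, growing as it is turned clockwise seen from above; stops at 0 (slack) and 3.6. It takes about 0.15 N m and stays where it is left. A cam under it pushes the lever: 0.08 rad of lever to 1 rad of knob, so the pointer tip moves 9.3 mm towards the robot for every radian.
- tension_lever (a joint): angle of the sprung tension lever about its upright pivot, rad, growing as the pointer moves towards the front of the machine; 0 with the knob slack. Always 0.08 x the knob's angle.
- set_rider (a joint): where the brass set mark stands on the gauge, as the angle about the lever's pivot, rad, on the same scale as the lever: the pointer is opposite the mark when the lever has this value. Clamped; between 0.15 and 0.25.
- pointer_tip (a point): the tip of the lever's tapering steel pointer, which points to the machine's left, over the aluminium gauge plate, 16 mm below the top of the bay wall
- set_mark (a point): the place just before the point of the brass set mark (a rider 10 mm wide on the left edge of the gauge plate, its point towards the pointer); pointer tip and this point coincide when the setting is right
- panel (a joint): angle of the access panel, rad: 0 shut (lying on the top of the walls, over the bay), about 1.4 to 1.7 at the start (standing up, about upright, on the left wall). Its stiff hinge needs up to 0.6 N m and lets it stay at any angle; stop at 2.0.
- panel_edge (a point): point on the panel's free edge (the right edge when shut, the top edge when it stands open, about 0.28 m above the bench), at mid-thickness, 15 mm to the machine's front of that edge's middle. The panel is a flat 4 mm grey-painted sheet, 178 mm long along the hinge and 202 mm from hinge line to free edge.
- panel_hinge (a point): point on the panel's hinge line (parallel to the machine's x, 136 mm left of the machine's origin), 80 mm above the bench, straight across from point panel_edge
- stud_head (a point): centre of the steel wing of the quarter-turn stud, on the stud's axis, which stands square to the panel 48 mm from its free edge and 19 mm from its front edge. The wing is 46 mm long, 10 mm thick and 24 mm high along the stud's axis; its centre stands 30 mm above the panel's outer face and its underside 18 mm, when the stud is out. Before locking the wing lies along the machine's y (square to the hinge line).
- stud_push (a joint): how far the stud is pushed in, m: 0 out, 0.012 at most. A spring pushes it out (3 N when out, 7 N when in). With the panel shut the stud's cross pin must pass through a slot: 0.0095 or more is needed before it can be turned behind the plate; turned, it stays in by about 0.0095.
- stud_turn (a joint): turn of the stud, rad, clockwise seen from above with the panel shut: 0 unlocked, 1.57 (stop) locked
- bowl: white bowl, 101 mm across and 36 mm high, to the right of the machine; leave alone; origin at the centre of the underside
- spool: small spool of solder, 38 mm across and 20 mm high, to the right of the machine; leave alone; origin at the centre of the underside

How it is judged:
On the way, in this order (a step that is already met when the one before it is completed fails the run):
1. the pointer tip stands opposite the set mark, within 2.5 mm, with the panel still open (horizontal distance between pointer_tip and set_mark below 0.0025 m and value of joint panel above 0.8 rad), for 0.3 s.
2. the panel is shut (value of joint panel below 0.03 rad), for 0.2 s.
At the end, for the whole second after the job is handed in: The pointer tip is within 2.5 mm of the set mark, the panel is shut (under 0.03 rad) and the stud is in by more than 7 mm and turned by more than 1.25 rad (72 degrees) (horizontal distance between pointer_tip and set_mark below 0.0025 m and value of joint panel below 0.03 rad and value of joint stud_push above 0.007 m and value of joint stud_turn above 1.25 rad); the robot touches nothing.
It fails at once if the set mark is shifted by more than 2 mm (distance of set_mark from where it was at the start of the episode above 0.002 m).
It fails at once if the bowl or the spool is moved by more than 20 mm (distance of any of bowl, spool from where it was at the start of the episode above 0.02 m).
It also fails if it takes over 72 s, if anything falls off the work surface, if the arm or the gripper's body presses on something with over 40 N, if the wrist force passes 120 N, or if a joint passes its speed limit or range.

## Robot

A 7-joint arm with a two-finger parallel gripper is mounted at the origin on the work surface; the furniture and walls round the work are solid. World frame = base frame: x ahead of the robot, y to its left, z up, the work surface at z = 0. Lengths are in m, angles in rad, forces in N, time in s.
With the tool pointing down it reaches from about 0.35 to 0.775 m from the base axis. Payload 3.1 kg.
Tool frame: the origin (TCP) lies on the centre line of the jaws, within the pads' length; the fingertips stand 8 mm ahead of it and the grasp point (between the pads) lies 11 mm behind it; z points along the fingers, y is the line along which they close (so a half turn about z gives the same grasp; the last joint's range is limited). The gripper opens to 85 mm and grips with 20 to 120 N. Pads are 22 mm wide; open, the fingers measure 114 mm over their backs; the gripper's body (76 mm by 85 mm) begins 54 mm behind the grasp point. The pads swing forward as they close: fully open they stand 13 mm farther back than shut.
Start: joints at [-1.258, 0.311, 0.014, 1.512, -0.004, 1.319, -0.027], TCP at [0.191, 0.516, 0.201] pointing down, gripper open.
Joint ranges: [-2.7, 2.7], [-0.3, 1.91], [-1.27, 1.3], [0.12, 2.57], [-1.44, 4.58], [0.2, 2.03], [-3.05, 3.05]. Speed limits (rad/s): [2.79, 2.79, 3.14, 3.14, 3.14, 3.14, 3.14].

## Interface

Orientations are given as a unit quaternion [w, x, y, z].
In Python, from workcell import arm gives the robot as it stands.
- The arm moves only by the tool jog_arm, never from a script. Its argument "commands" is text: rows parted by semicolons, each of 4 numbers parted by spaces: the shift along the world's x, y, z in cm, then the turn about the world's z in degrees. In form: x y z spin; .... A call has 1 to 10 rows; each row shifts and turns the commanded pose from where the row before left it; what a row does not reach is not made up. A row lasts 1/10 s, in which the tool goes at most 50 mm and 8.59 degrees, less where a joint would pass 70% of its speed; a pose out of reach is approached as far as the arm can. A call with a gripper value outside its range is refused whole. "jaw" is the finger opening in cm, from 0 to 8.54, set as the call begins (left out, the last holds). The fingers move at their own pace and stop on an object; the grip force is fixed at half the most. Time passes only in rows, so rows that do not move let the fingers close. It gives the time, the measured TCP pose, the force, the opening and the grip force at its end, in the units of the state.
- arm.observe(): the state, without advancing time (a new reading comes with each control period).
- arm.snapshot(name): name is "scene" or "top"; returns the picture (400x640x3 uint8, red, green, blue); there is no depth.
- arm.camera_params(name): a dict with "mtx" (3x3 intrinsics, pixels), "extrinsics" (4x4, takes a point from world to camera coordinates). Camera axes: x right, y down, z forward; pixel columns grow to the right and rows downward; lengths in m; the calibration is good to about 2 mm. A picture is of the moment at which its call begins. camera_params takes no time and is no camera call.
- arm.close_job(): hands the job in; it is judged then, once.
The state is a dict: "time": time; "q": joint angles; "joint_vel": joint speeds; "joint_torque": joint torques, N m; "position": TCP position; "tool_rot": TCP orientation; "contact_force": force on the tool from outside, world axes, zero at the start; "wrist_torque": the same for the moment, N m; "finger_gap": finger opening in m; "finger_force": force on a finger pad.
Only numpy, scipy, OpenCV 4.12 (cv2) and the standard library are available. Lean on these libraries where they do the work, as an engineer would, in place of code of your own. Each camera call takes 0.05 s, during which the arm holds its last target. There are 200 camera calls.

## Working session

There is one attempt and no reset: what is moved stays moved. The work goes in short steps, Python scripts to look and compute and a tool call to move; the robot and the scene stay as the last step left them, time stands still between calls to the robot, and variables do not carry over. Pictures are saved under pics/ and viewed, at most 10 in all, crops included, and the job is handed in when it is done.

Besides the shell and the picture viewer there is one more tool, called after "Call:" as name(argument=value, ...) on one line, values as JSON. jog_arm: Moves the arm, as the interface text tells. Its arguments: {"type":"object","properties":{"commands":{"type":"string"},"jaw":{"type":"number"}},"required":["commands"]}

```bash
mkdir -p pics
python3 - <<'E'
from workcell import arm
import cv2,numpy as np
s=arm.observe();print(s['time'],s['position'],s['tool_rot'],s['finger_gap'])
for n in("scene","top"):
    im=arm.snapshot(n);cv2.imwrite(f"pics/{n}0.png",im[...,::-1])
    p=arm.camera_params(n);print(n,p['mtx'],np.round(p['extrinsics'],4).tolist())
E
```

```text
0.0 [0.19076799 0.5150248  0.20032724] [-1.71066978e-04  1.76425880e-01  9.84313248e-01 -1.14387738e-03] 0.0855313548731667
scene [[386.62849146   0.         323.81663841]
 [  0.         386.62849146 195.53071553]
 [  0.           0.           1.        ]] [[0.9497, -0.3131, 0.0099, -0.4911], [-0.2581, -0.7999, -0.5418, 0.0883], [0.1775, 0.512, -0.8405, 0.8979], [0.0, 0.0, 0.0, 1.0]]
top [[435.62828409   0.         322.28912861]
 [  0.         435.62828409 198.13222148]
 [  0.           0.           1.        ]] [[-0.0001, -1.0, 0.0095, -0.1111], [-0.9947, -0.0009, -0.1025, 0.5096], [0.1025, -0.0094, -0.9947, 1.0611], [0.0, 0.0, 0.0, 1.0]]
```

View pics/scene0.png

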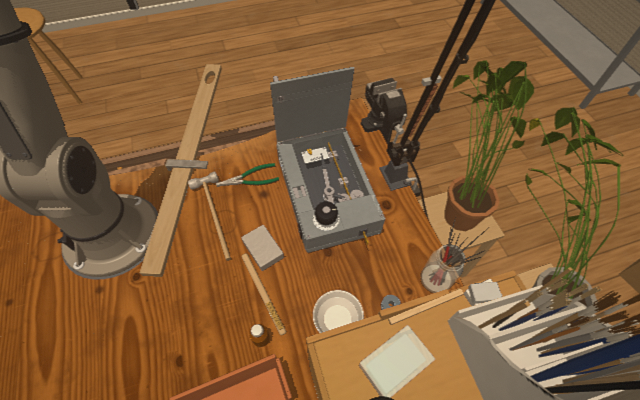

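View pics/top0.png

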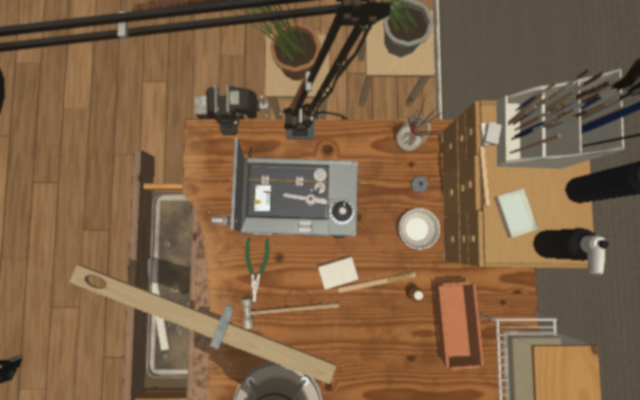

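The scene view shows the feeder at about (325,190), its panel standing behind it, with the knob at (327,213) and the bowl at (338,312). In the top view the knob is at (341,211), the gauge at (262,197) and the panel edge at x≈237. I'll zoom in on both.

```bash
cat > h.py <<'E'
import numpy as np,cv2
from workcell import arm
def ray(n,uv):
    p=arm.camera_params(n);E=np.array(p['extrinsics']);R,t=E[:3,:3],E[:3,3]
    d=R.T@np.linalg.inv(p['mtx'])@[uv[0],uv[1],1];return -R.T@t,d
def onz(n,uv,z):
    c,d=ray(n,uv);return c+d*(z-c[2])/d[2]
def proj(n,P):
    p=arm.camera_params(n);E=np.array(p['extrinsics']);q=np.array(p['mtx'])@(E[:3,:3]@np.array(P,float)+E[:3,3]);return q[:2]/q[2]
def tri(uvs):
    A=np.zeros((3,3));b=np.zeros(3)
    for n,uv in uvs:
        c,d=ray(n,uv);d/=np.linalg.norm(d);M=np.eye(3)-np.outer(d,d);A+=M;b+=M@c
    return np.linalg.solve(A,b)
def crop(im,x0,x1,y0,y1,k,f):
    cv2.imwrite(f,cv2.resize(im[y0:y1,x0:x1,::-1],None,fx=k,fy=k,interpolation=cv2.INTER_CUBIC))
E
python3 - <<'E'
import cv2
from h import *
t=cv2.imread('pics/top0.png')[...,::-1];s=cv2.imread('pics/scene0.png')[...,::-1]
crop(t,225,365,135,240,5.5,'pics/t1.png');crop(s,265,395,60,255,3,'pics/s1.png')
E
```

```text
(no output)
```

View pics/t1.png

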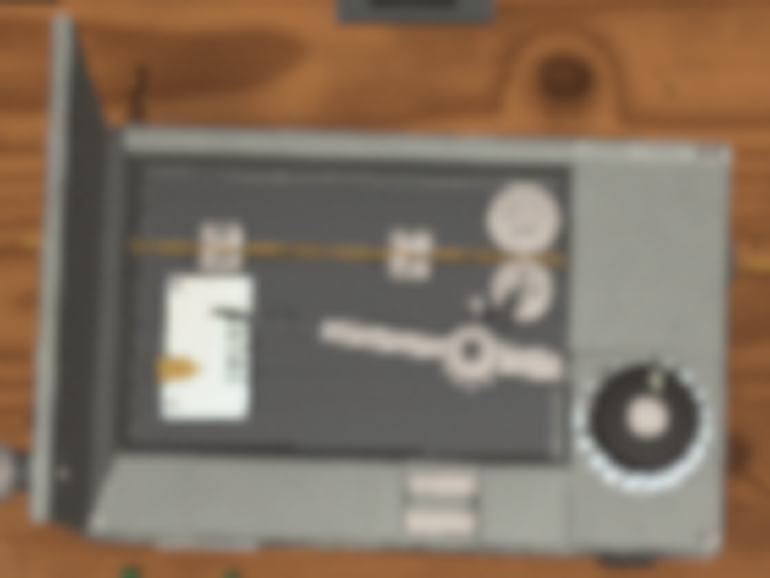

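View pics/s1.png

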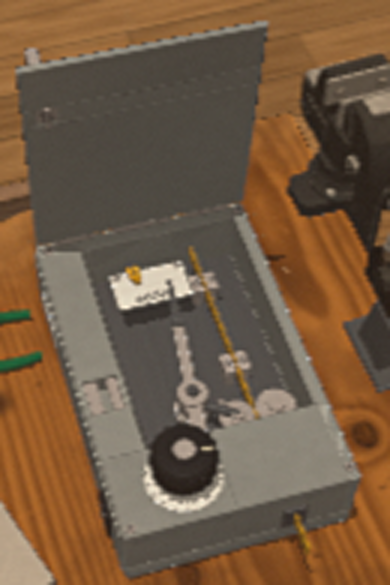

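In the top crop the pointer tip is at (214,311) and the brass point at (200,369). The knob's top disc is at (646,417), and the machine's top corners are at (718,553), (732,147), (92,533) and (118,127). In the scene crop the knob disc is at (183,448), and the stud stands on the far side of the panel near its upper left corner.

Run:
```python
from h import *
np.set_printoptions(precision=4,suppress=True)
T=lambda x,y:(225+(x+.5)/5.5-.5,135+(y+.5)/5.5-.5)
S=lambda x,y:(265+(x+.5)/3-.5,60+(y+.5)/3-.5)
C=[onz('top',T(*c),.075) for c in((718,553),(732,147),(92,533),(118,127))]
print(np.array(C),np.mean(C,0))
print('yaw',np.degrees([np.arctan2(-(C[1]-C[0])[1],(C[1]-C[0])[0])*-1, np.arctan2(*(-(C[2]-C[0])[:2]))]))
print('knobtop',tri([('top',T(646,417)),('scene',S(183,448))]))
print('tip',onz('top',T(214,311),.059),tri([('top',T(214,311)),('scene',S(169,282))]))
print('mark',onz('top',T(200,369),.059),tri([('top',T(200,369)),('scene',S(136,280))]))
print('pivot',onz('top',T(470,352),.059))
print('panel free corners',[tri([('top',T(*a)),('scene',S(*b))]) for a,b in(((40,520),(18,70)),((62,15),(267,24)))])
```

```text
[[ 0.4167 -0.1882  0.075 ]
 [ 0.5939 -0.1957  0.075 ]
 [ 0.4253  0.0809  0.075 ]
 [ 0.6023  0.0729  0.075 ]] [ 0.5096 -0.0575  0.075 ]
yaw [  -2.4326 -178.1804]
knobtop [ 0.4706 -0.1549  0.1161]
tip [0.5233 0.0319 0.059 ] [0.5216 0.0323 0.0587]
mark [0.4976 0.0377 0.059 ] [0.495  0.0372 0.0656]
pivot [ 0.5052 -0.0809  0.059 ]
panel free corners [array([0.4239, 0.0626, 0.2815]), array([0.6006, 0.0596, 0.2784])]
```

Call:
jog_arm(commands="1.5 -3 1.5 0;1.5 -3 1.5 0;1.5 -3 1.5 0;1.5 -3 1.5 0;1.5 -3 1.5 0;1.5 -3 1.5 0;1.5 -3 1.5 0;1.5 -3 1.5 0;1.5 -3 1.5 0;1.5 -3 1 0", jaw=8.5)

```text
time: 1.1
position: [0.3416, 0.2144, 0.3471]
tool_rot: [0.0, 0.176, 0.984, 0.0]
contact_force: [0.1, 0.3, 0.6]
finger_gap: 0.0849
finger_force: 0.0
```

Call:
jog_arm(commands="0 -4 0 0;0 -4 0 0;0 -4 0 0;0 -4 0 0;0 -4 0 0;0.5 -4 0 0;1 -4 0 0;2 -4 0 0;3 -3 0 0;3 -2 0 0")

```text
time: 2.1
position: [0.4361, -0.157, 0.3471]
tool_rot: [0.001, 0.178, 0.984, 0.0]
contact_force: [0.4, 1.0, -0.1]
finger_gap: 0.085
finger_force: 0.0
```

Call:
jog_arm(commands="2 0 0 0;1.5 0 -3 0;0 0 -4 0;0 0 -4 0;0 0 -4 0;0 0 -4 0;0 0 -3 0;0 0 -1.5 0;0 0 0 0")

```text
time: 3.0
position: [0.4684, -0.1531, 0.1087]
tool_rot: [-0.003, 0.177, 0.984, 0.0]
contact_force: [-0.6, 0.4, 0.3]
finger_gap: 0.0851
finger_force: 0.0
```

Run:
```python
from h import *
print(arm.observe()['q'])
im=arm.snapshot('top');crop(im,225,385,115,255,4,'pics/t2.png')
print(proj('top',[.4706,-.155,.116]))
```

```text
[-0.42908025  0.37252238  0.9096462   1.82269372 -0.32445041  1.11171412
  1.81159294]
[341.95998152 211.15065685]
```

View pics/t2.png

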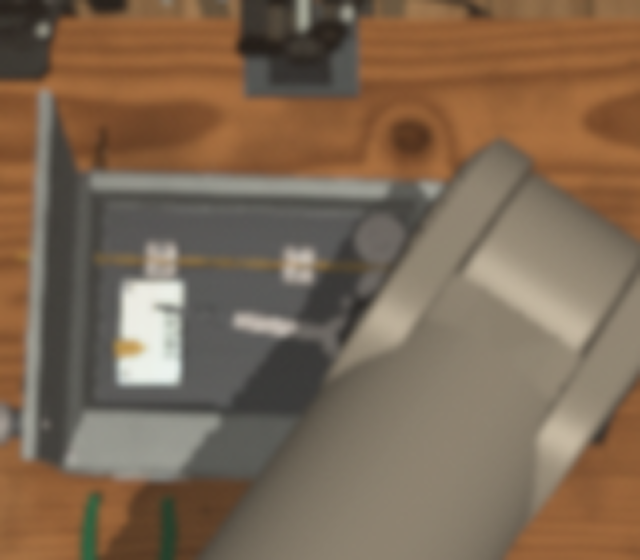

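The pointer tip (158,306) and the brass mark (130,349) stay visible with the arm over the knob. I'll lower and grip.

Call:
jog_arm(commands="0.2 -0.2 -0.8 0;0 0 -0.7 0;0 0 0 0")

```text
time: 3.35
position: [0.4728, -0.1561, 0.096]
tool_rot: [-0.0, 0.176, 0.984, 0.0]
contact_force: [-0.6, 0.0, 0.5]
finger_gap: 0.085
finger_force: 0.0
```

Call:
jog_arm(commands="0 0 0 0;0 0 0 0;0 0 0 0;0 0 0 0;0 0 0 0", jaw=4.2)

```text
time: 3.85
position: [0.4732, -0.1562, 0.0965]
tool_rot: [0.0, 0.176, 0.984, 0.0]
contact_force: [0.3, -0.6, 0.7]
finger_gap: 0.0419
finger_force: 0.0
```

Call:
jog_arm(commands="0 0 0 0;0 0 0 0;0 0 0 0", jaw=3.2)

```text
time: 4.15
position: [0.473, -0.1562, 0.0964]
tool_rot: [0.0, 0.176, 0.984, 0.0]
contact_force: [-0.3, -0.1, -0.2]
finger_gap: 0.0316
finger_force: 0.0
```

Run:
```python
from h import *
im=arm.snapshot('scene');crop(im,280,400,130,270,4,'pics/s3.png')
```

```text
(no output)
```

View pics/s3.png

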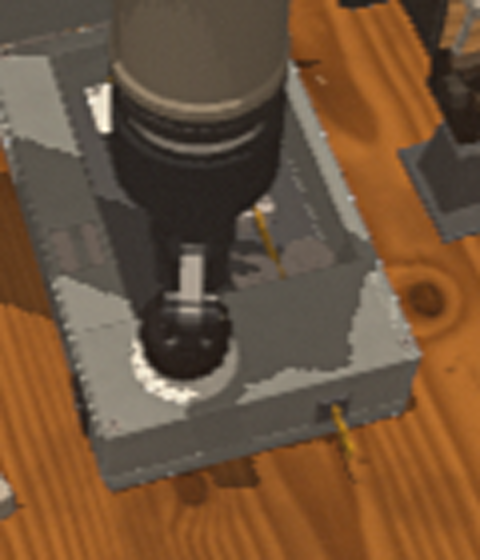

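Run:
```python
from h import *
for P in([.473,-.156,.0885],[.473,-.156,.116],[.4706,-.155,.116],[.473,-.156,.102],[.47,-.155,.076]):
    print(P,proj('scene',P),4*(proj('scene',P)-[280,130]))
c,d=ray('top',(341.9,210.4));e,f=ray('scene',(325.7,208.9))
n=np.cross(d,f);print('gap',(e-c)@n/np.linalg.norm(n))
print(ray('scene',(0,0))[0],ray('top',(0,0))[0])
```

```text
[0.473, -0.156, 0.0885] [327.48436863 215.63622123] [189.93747454 342.54488492]
[0.473, -0.156, 0.116] [327.72019743 209.05380944] [190.88078973 316.21523778]
[0.4706, -0.155, 0.116] [326.47415712 208.96560996] [185.89662849 315.86243985]
[0.473, -0.156, 0.102] [327.59847039 212.45143305] [190.39388158 329.80573219]
[0.47, -0.155, 0.076] [325.92289211 218.49692337] [183.69156842 353.98769349]
gap -0.003229547912353767
[ 0.32972917 -0.54285369  0.80734285] [ 0.39811872 -0.10063146  1.10878632]
```

The view shows dark finger pads over the knob top at (185,340), so the fingers probably closed above the fluted part. I'll reopen, go lower and try again.

Call:
jog_arm(commands="0 0 0 0;0 0 0 0;0 0 0 0;0 0 0 0;0 0 -0.5 0;0 0 -0.5 0;0 0 0 0", jaw=8.5)

```text
time: 4.9
position: [0.4722, -0.1558, 0.0854]
tool_rot: [-0.001, 0.176, 0.984, 0.0]
contact_force: [-1.1, 0.6, -0.5]
finger_gap: 0.085
finger_force: 0.0
```

Call:
jog_arm(commands="0 0 0 0;0 0 0 0;0 0 0 0;0 0 0 0;0 0 0 0", jaw=4.2)

```text
time: 5.4
position: [0.4731, -0.1562, 0.0865]
tool_rot: [0.0, 0.176, 0.984, 0.0]
contact_force: [0.9, 0.0, -0.0]
finger_gap: 0.0418
finger_force: 0.0
```

Run:
```python
from h import *
np.set_printoptions(precision=4,suppress=True)
T=lambda x,y:(225+(x+.5)/5.5-.5,135+(y+.5)/5.5-.5)
S=lambda x,y:(265+(x+.5)/3-.5,60+(y+.5)/3-.5)
for a,b in(((718,553),(118,545)),((732,147),(357,476)),((118,127),(243,210)),((92,533),(38,250))):print(tri([('top',T(*a)),('scene',S(*b))]))
print('knob z hyp',[onz('top',T(646,417),z) for z in(.09,.116)],[onz('scene',S(183,448),z) for z in(.09,.116)])
im=arm.snapshot('scene');crop(im,295,365,175,250,8,'pics/s4.png')
```

```text
[ 0.4136 -0.1884  0.0658]
[ 0.591  -0.1947  0.0783]
[0.6002 0.0729 0.077 ]
[0.424  0.0801 0.0803]
knob z hyp [array([ 0.4742, -0.1566,  0.09  ]), array([ 0.4723, -0.1552,  0.116 ])] [array([ 0.4742, -0.14  ,  0.09  ]), array([ 0.469 , -0.1546,  0.116 ])]
```

View pics/s4.png

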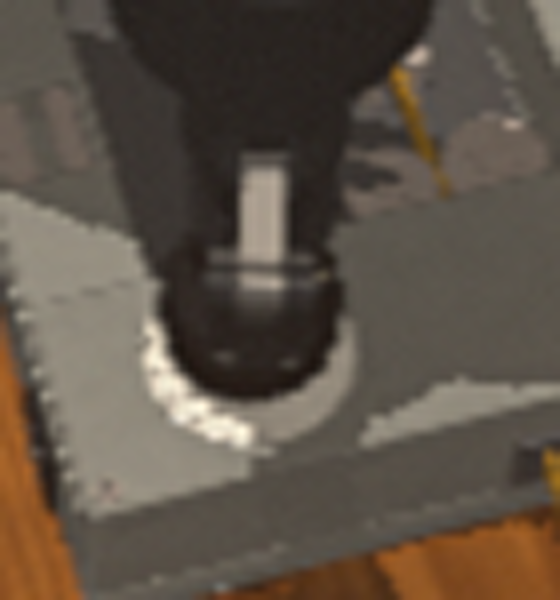

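Call:
jog_arm(commands="0 0 0 0;0 0 0 0;0 0 0 0;0 0 0 0;0 0 -0.4 0;0 0 -0.4 0;0 0 0 0", jaw=8.5)

```text
time: 6.15
position: [0.4724, -0.1559, 0.0776]
tool_rot: [-0.001, 0.176, 0.984, 0.0]
contact_force: [-0.3, 0.2, -0.2]
finger_gap: 0.0846
finger_force: 0.0
```

Call:
jog_arm(commands="0 0 0 0;0 0 0 0;0 0 0 0;0 0 0 0;0 0 0 0", jaw=4.2)

```text
time: 6.65
position: [0.4734, -0.1556, 0.0787]
tool_rot: [0.0, 0.176, 0.984, 0.001]
contact_force: [-0.9, 1.9, 2.9]
finger_gap: 0.0424
finger_force: 15.7
```

Run:
```python
from h import *
np.set_printoptions(precision=1,suppress=True)
iS=lambda p:(np.array(p)-[265,60]+.5)*3-.5
iT=lambda p:(np.array(p)-[225,135]+.5)*5.5-.5
o=np.array([.509,-.055]);y=np.radians(-2.3);R=np.array([[np.cos(y),-np.sin(y)],[np.sin(y),np.cos(y)]])
for m in((-.09,-.14),(.09,-.14),(-.09,.14),(.09,.14)):
  for z in(0,.045,.075):
    P=[*(o+R@m),z];print(m,z,iS(proj('scene',P)),iT(proj('top',P)))
P=[.4734,-.1556]
for z in(.04,.08,.116):print(z,iS(proj('scene',P+[z])),iT(proj('top',P+[z])))
im=arm.snapshot('top');crop(im,225,365,135,240,5.5,'pics/t5.png')
```

```text
(-0.09, -0.14) 0 [126.3 586.3] [711. 563.]
(-0.09, -0.14) 0.045 [124.6 560.6] [719.3 561.6]
(-0.09, -0.14) 0.075 [123.4 542. ] [725.3 560.6]
(0.09, -0.14) 0 [350.5 528.4] [723.5 178.1]
(0.09, -0.14) 0.045 [358.7 501. ] [732.2 160.8]
(0.09, -0.14) 0.075 [364.6 481.3] [738.4 148.4]
(-0.09, 0.14) 0 [ 46.  302.7] [104.  538.5]
(-0.09, 0.14) 0.045 [ 41.5 269.8] [ 86.7 536.1]
(-0.09, 0.14) 0.075 [ 38.2 246.5] [ 74.3 534.3]
(0.09, 0.14) 0 [241.3 260.5] [126.5 153.5]
(0.09, 0.14) 0.045 [244.2 227. ] [110.4 135.1]
(0.09, 0.14) 0.075 [246.3 203.2] [ 98.9 122. ]
0.04 [187.6 499.6] [637.6 427.2]
0.08 [188.6 473.2] [642.3 420.7]
0.116 [189.5 447.5] [646.9 414.4]
```

View pics/t5.png

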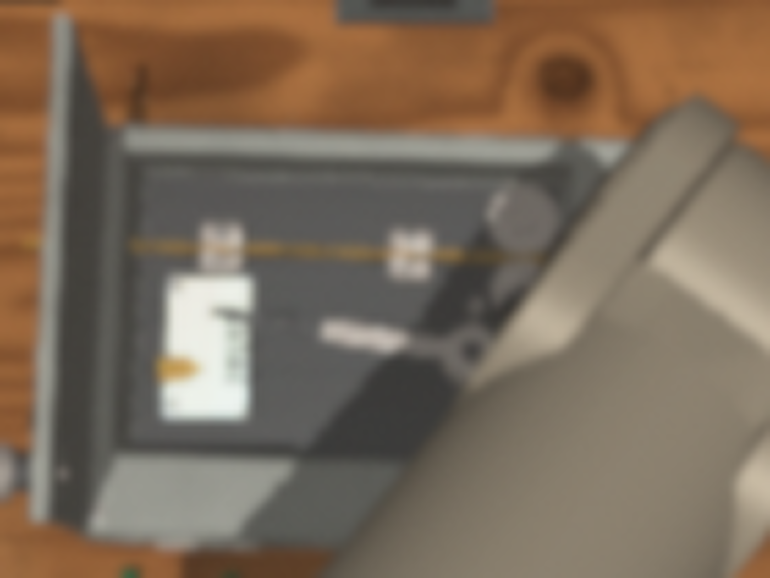

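Call:
jog_arm(commands="0 0 0 0;0 0 0 0;0 0 0 0", jaw=3)

```text
time: 7.0
position: [0.4734, -0.1555, 0.0791]
tool_rot: [0.0, 0.176, 0.984, 0.001]
contact_force: [-0.6, 2.8, 6.4]
finger_gap: 0.0397
finger_force: 54.3
```

Call:
jog_arm(commands="0 0 0 0;0 0 0 0;0 0 0 0;0 0 0 0;0 0 -0.4 0;0 0 -0.3 0;0 0 0 0", jaw=8.5)

```text
time: 7.7
position: [0.4725, -0.156, 0.0707]
tool_rot: [-0.001, 0.176, 0.984, -0.0]
contact_force: [-0.8, 0.4, 0.4]
finger_gap: 0.0849
finger_force: 0.0
```

Call:
jog_arm(commands="0 0 -0.3 0;0 0 -0.3 0;0 0 0 0")

```text
time: 8.0
position: [0.4726, -0.1561, 0.0649]
tool_rot: [-0.0, 0.176, 0.984, 0.0]
contact_force: [-0.3, -0.3, 0.8]
finger_gap: 0.085
finger_force: 0.0
```

Call:
jog_arm(commands="0 0 0 0;0 0 0 0;0 0 0 0;0 0 0 0;0 0 0 0", jaw=4)

```text
time: 8.5
position: [0.4735, -0.1555, 0.0662]
tool_rot: [0.0, 0.176, 0.984, 0.001]
contact_force: [-1.9, 1.7, 5.1]
finger_gap: 0.0438
finger_force: 60.7
```

Call:
jog_arm(commands="0 0 0 0;0 0 0 0;0 0 0 0;0 0 0 0;0 0 -0.3 0;0 0 -0.3 0;0 0 0 0", jaw=8.5)

```text
time: 9.2
position: [0.4725, -0.156, 0.0588]
tool_rot: [-0.001, 0.176, 0.984, 0.0]
contact_force: [-0.5, 0.9, 0.8]
finger_gap: 0.0851
finger_force: 0.0
```

Call:
jog_arm(commands="0 0 0 0;0 0 0 0;0 0 0 0;0 0 0 0;0 0 0 0", jaw=4)

```text
time: 9.7
position: [0.4735, -0.1555, 0.0601]
tool_rot: [0.0, 0.176, 0.984, 0.001]
contact_force: [-1.6, 1.7, 5.7]
finger_gap: 0.0444
finger_force: 61.0
```

Call:
jog_arm(commands="0 0 0 -5;0 0 0 -7;0 0 0 -7;0 0 0 -7;0 0 0 -7;0 0 0 -7;0 0 0 0")

```text
time: 10.4
position: [0.4724, -0.1567, 0.0601]
tool_rot: [-0.0, 0.504, 0.864, -0.0]
contact_force: [-3.2, 0.7, 6.1]
finger_gap: 0.0446
finger_force: 61.2
```

Run:
```python
from h import *
s=arm.observe();print(s['q'],s['wrist_torque'])
im=arm.snapshot('top');crop(im,225,295,150,225,8,'pics/t6.png')
```

```text
[-0.48925753  0.51303758  1.04415395  1.87623723 -0.51026795  1.05100313
  1.27978652] [ 0.30535338  0.47066315 -0.12297695]
```

View pics/t6.png

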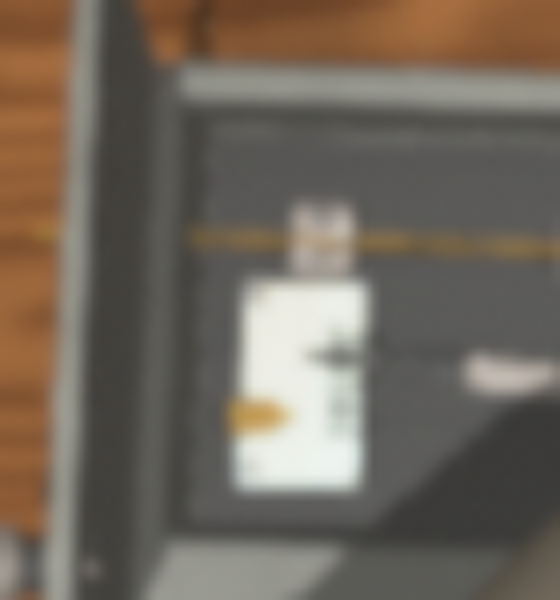

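The pointer tip has moved to (308,355) and the mark's point is at (292,415), about 7.5 image pixels or 18 mm further on. I'll keep turning, then measure by mask.

Call:
jog_arm(commands="0 0 0 -7;0 0 0 -7;0 0 0 -7;0 0 0 -7;0 0 0 -7;0 0 0 -7;0 0 0 -7;0 0 0 -7;0 0 0 -7;0 0 0 -7")

```text
time: 11.45
position: [0.4697, -0.1565, 0.06]
tool_rot: [-0.002, 0.909, 0.418, -0.002]
contact_force: [-8.9, 1.5, 11.3]
finger_gap: 0.0444
finger_force: 62.2
```

Call:
jog_arm(commands="0 0 0 -7;0 0 0 -7;0 0 0 0")

```text
time: 11.75
position: [0.4693, -0.1561, 0.06]
tool_rot: [-0.002, 0.952, 0.305, -0.003]
contact_force: [-10.1, 3.6, 13.2]
finger_gap: 0.0443
finger_force: 62.3
```

```bash
cat > m.py <<'E'
from h import *
s=arm.observe();print(s['q'].round(2) if hasattr(s['q'],'round') else s['q'])
im=arm.snapshot('top').astype(int)
np.save('g.npy',im)
r=slice(184,214)
old=cv2.imread('pics/top0.png')[...,::-1].astype(int)
for nm,I in(('old',old),('new',im)):
    print(nm);G=I[:,:,1]
    print('    ',list(range(252,274)))
    for y in range(186,210): print(y,' '.join('%3d%s'%(G[y,x],'b' if I[y,x,0]-I[y,x,2]>60 else ' ') for x in range(252,274)))
E
python3 m.py
```

```text
[-0.6   0.65  1.27  1.88 -0.69  1.15 -0.02]
old
     [252, 253, 254, 255, 256, 257, 258, 259, 260, 261, 262, 263, 264, 265, 266, 267, 268, 269, 270, 271, 272, 273]
186  88   88  102  137  169  187  206  219  222  223  222  223  224  226  227  227  224  212  173  123   94   90 
187  87   90  107  151  188  204  220  230  233  233  233  233  234  236  237  237  235  223  184  128   95   90 
188  87   89  111  163  207  221  228  233  235  235  234  235  236  237  238  238  235  224  183  127   95   90 
189  87   89  113  169  219  230  233  234  235  235  233  232  231  232  233  233  231  221  180  125   95   89 
190  87   89  114  171  221  233  234  235  236  234  230  221  212  209  210  212  216  208  172  121   94   89 
191  87   90  114  171  222  233  234  235  236  234  226  205  181  168  161  162  172  174  150  113   92   87 
192  87   90  116  172  222  233  235  235  236  234  227  213  194  175  151  142  145  142  123  103   92   87 
193  87   91  118  174  222  234  235  236  236  236  233  230  225  213  187  176  171  153  121  100   94   90 
194  87   93  121  177  
[... 3954 characters left out ...]
2   85   76   72 
204  89  110  150  187  206  213  219  225  233  237  239  241  241  235  226  222  216  186  127   80   67   64 
205  92  114  164  212  228  232  234  237  239  240  240  241  242  240  236  232  221  183  121   73   61   59 
206  93  116  171  219  231  236  239  240  241  240  241  242  242  241  238  230  209  163  107   66   58   58 
207  92  115  167  210  223  232  238  241  241  241  241  240  239  236  230  213  178  138   93   65   58   58 
208  91  113  161  202  216  227  237  240  241  240  238  233  224  219  204  179  151  122   86   63   58   58 
209  92  111  159  200  216  224  231  234  235  233  226  209  185  173  164  150  133  110   80   61   57   58
```

Call:
jog_arm(commands="0 0 0 -7;0 0 0 -7;0 0 0 0")

```text
time: 12.1
position: [0.469, -0.1556, 0.06]
tool_rot: [-0.002, 0.982, 0.187, -0.003]
contact_force: [-11.1, 4.4, 14.0]
finger_gap: 0.0447
finger_force: 62.4
```

Call:
jog_arm(commands="0 0 0 -6;0 0 0 -6;0 0 0 -6;0 0 0 0")

```text
time: 12.5
position: [0.4688, -0.1549, 0.06]
tool_rot: [-0.003, 1.0, 0.031, -0.004]
contact_force: [-11.4, 5.3, 16.3]
finger_gap: 0.0448
finger_force: 62.5
```

```bash
python3 m.py | sed -n '1p;/new/,$p' | grep -E '^\[|^(19[7-9]|20[0-5])'
```

```text
[-0.6   0.66  1.28  1.88 -0.69  1.16 -0.57]
197  89   98  133  188  227  235  236  237  238  238  238  238  238  233  221  214  207  183  130   92   88   90 
198  90  100  132  184  222  231  232  235  237  238  238  238  238  232  220  210  203  179  127   91   87   89 
199  90  101  130  170  201  214  218  224  232  236  236  236  235  227  211  202  201  181  131   92   86   86 
200  89  107  132b 155b 171b 178b 185b 199  220  228  230  227  222  206  185  177  178  164  123   91   86   85 
201  89  110  137b 150b 156b 158b 164b 178b 198  215  217  207  194  173  154  148  148  137  110   90   87   84 
202  89  109  135b 151b 157b 161b 166b 178b 197  213  217  211  202  186  168  163  163  148  113   86   79   77 
203  89  108  138b 164b 175b 181b 187b 200  218  228  232  232  229  220  201  194  190  166  118   80   69   65 
204  90  109  149  187  206  214  219  225  233  237  239  240  239  234  224  218  204  166  112   74   62   59 
205  91  114  164  213  228  232  234  237  239  240  240  241  241  239  234  228  210  161  103   68   60   58
```

Call:
jog_arm(commands="0 0 0 0;0 0 0 0;0 0 0.5 0;0 0 2 0;0 0 3 0;0 0 4 0;0 0 4 0;0 0 4 0;0 0 3 0;0 0 0 0", jaw=5.6)

```text
time: 13.55
position: [0.4757, -0.1585, 0.2692]
tool_rot: [0.002, 0.999, 0.032, 0.005]
contact_force: [0.4, 0.5, -0.6]
finger_gap: 0.0561
finger_force: 0.0
```

```bash
python3 m.py | sed -n '1p;/new/,$p' | grep -E '^\[|^(19[7-9]|20[0-5])'
```

```text
[-0.66  0.34  1.27  1.55 -0.33  1.48 -0.89]
197  86   95  129  183  222  231  233  234  235  234  234  235  235  229  217  207  201  177  126   89   85   87 
198  87   95  128  179  218  227  228  231  234  234  234  235  234  228  214  203  197  174  124   89   85   86 
199  87   98  126  165  196  207  212  220  228  232  233  233  231  223  205  196  195  177  128   90   85   84 
200  87  104  129b 150b 166b 173b 179b 194  214  225  226  223  217  200  179  172  173  160  122   92   85   84 
201  87  107  133b 146b 151b 154b 160b 173b 193  210  211  202  189  169  150  145  144  135  110   94   88   87 
202  86  105  131b 147b 152b 155b 161b 172b 191  207  211  205  197  182  164  158  159  145  113   91   88   87 
203  86  104  135b 159b 170b 176b 182b 195  212  224  228  227  226  216  196  190  189  169  122   90   87   88 
204  87  106  145  182  200  207  213  221  229  233  235  236  235  229  220  216  212  185  131   93   88   89 
205  89  110  159  206  224  228  230  233  236  237  237  238  238  236  233  232  227  201  139   94   89   90
```

Call:
jog_arm(commands="0 0 3 0;0 0 3.5 0;0.5 1 0 0;1 4 0 0;1 4 0 0;1 4 0 0;0.5 4 0 0;0.5 4 0 0;0.5 4 0 0;0 2.5 0 0", jaw=0)

```text
time: 14.6
position: [0.5225, 0.1238, 0.3268]
tool_rot: [-0.0, 0.999, 0.035, -0.002]
contact_force: [0.7, 0.0, 0.3]
finger_gap: -0.0
finger_force: 0.0
```

Call:
jog_arm(commands="0 0.5 0 0;0 0 -2.5 0;0 0 -3 0;0 0 -3 0;0 0 0 0")

```text
time: 15.1
position: [0.5192, 0.123, 0.2397]
tool_rot: [0.001, 1.0, 0.031, -0.005]
contact_force: [-0.8, -0.7, 0.3]
finger_gap: -0.0002
finger_force: 0.0
```

Call:
jog_arm(commands="0 -2.1 0.1 0;0 -2.2 0.1 0;0 -1.8 -0.4 0;0 -1.8 -0.4 0;0 -1.8 -0.9 0;0 -1.8 -0.9 0;0 -1.5 -1.3 0;0 -1.5 -1.4 0")

```text
time: 15.9
position: [0.524, -0.0324, 0.1984]
tool_rot: [0.006, 1.0, 0.027, 0.003]
contact_force: [0.6, -1.2, 1.3]
finger_gap: 0.0001
finger_force: 0.0
```

Call:
jog_arm(commands="0 0 0 0;0 -0.5 -2.0 0;0 -0.6 -2.0 0;0 -0.6 -1.7 0;0 -0.5 -1.7 0")

```text
time: 16.4
position: [0.5238, -0.0434, 0.1197]
tool_rot: [-0.0, 0.999, 0.032, 0.001]
contact_force: [-0.2, -0.2, 1.5]
finger_gap: -0.0001
finger_force: 0.1
```

Run:
```python
from h import *
im=arm.snapshot('top');crop(im,205,365,125,245,5,'pics/t9.png')
im=arm.snapshot('scene');cv2.imwrite('pics/s9.png',im[...,::-1])
a=cv2.resize(cv2.imread('pics/t9.png'),(560,420));b=cv2.resize(cv2.imread('pics/s9.png')[40:270,250:410],None,fx=1.8,fy=1.8)
o=np.zeros((420,850,3),np.uint8);o[:,:560]=a;b=b[:420,:230];o[:b.shape[0],560:560+b.shape[1]]=b;cv2.imwrite('pics/c9.png',o[:,:800])
```

```text
(no output)
```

View pics/c9.png

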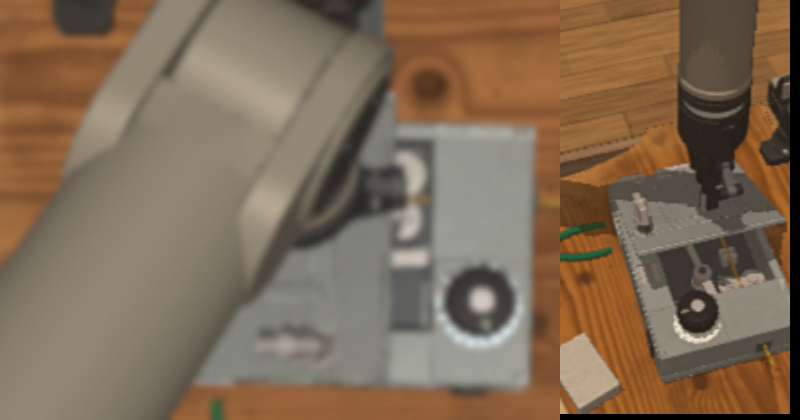

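The panel is following the fingers and is nearly shut. The stud wing shows at about (290,345) and nothing is in the way.

Call:
jog_arm(commands="0 -0.3 -1.2 0;0 -0.2 -1 0;0 0 -0.7 0;0 0 -0.4 0;0 0 0 0")

```text
time: 17.0
position: [0.5227, -0.0479, 0.0858]
tool_rot: [-0.0, 0.999, 0.032, -0.001]
contact_force: [-0.2, -0.4, 0.3]
finger_gap: -0.0002
finger_force: 0.0
```

Call:
jog_arm(commands="0 0 -0.3 0;0 0 -0.3 0;0 0 0 0")

```text
time: 17.3
position: [0.5229, -0.0481, 0.0801]
tool_rot: [-0.0, 0.999, 0.032, -0.0]
contact_force: [0.1, -0.4, -0.3]
finger_gap: 0.0001
finger_force: 0.0
```

Call:
jog_arm(commands="0 0 -0.4 0;0 0 -0.4 0;0 0 -0.4 0;0 0 0 0")

```text
time: 17.7
position: [0.5224, -0.048, 0.0676]
tool_rot: [-0.0, 0.999, 0.032, -0.001]
contact_force: [0.4, 0.0, 0.4]
finger_gap: -0.0001
finger_force: 0.0
```

Call:
jog_arm(commands="0 0 -0.4 0;0 0 -0.4 0;0 0 0 0")

```text
time: 18.0
position: [0.5225, -0.048, 0.0598]
tool_rot: [-0.0, 0.999, 0.032, -0.001]
contact_force: [-0.9, 0.2, -0.0]
finger_gap: 0.0003
finger_force: 0.0
```

```bash
cat > e.py <<'E'
from h import *
im=arm.snapshot('top').astype(int)
old=cv2.imread('pics/top0.png')[...,::-1].astype(int)
for x in(.44,.455,.47):
    for z in(.08,):print(x,[(y,proj('top',[x,y,z]).round(1).tolist()) for y in(-.10,-.121)])
for r in(212,216,220,224):
    print(r,im[r,296:336,1].tolist())
print('old216',old[216,296:336,1].tolist())
print('stud wing bright cols', )
s=arm.snapshot('scene').astype(int)
print('tcp scene',proj('scene',arm.observe()['position']),'edge',[proj('scene',[.44,-.121,.08]).round(1),proj('scene',[.59,-.127,.08]).round(1)])
for c in(310,318,326): print('scene col',c,s[170:215,c,1].tolist(), proj('scene',[.45,-.12,.08]).round(1))
E
python3 e.py
```

```text
0.44 [(-0.1, [317.9, 225.2]), (-0.121, [326.8, 225.2])]
0.455 [(-0.1, [317.9, 218.8]), (-0.121, [326.8, 218.8])]
0.47 [(-0.1, [317.9, 212.5]), (-0.121, [326.8, 212.5])]
212 [161, 157, 154, 152, 152, 153, 153, 157, 159, 157, 156, 158, 155, 150, 155, 159, 160, 160, 160, 161, 161, 161, 162, 162, 161, 161, 158, 151, 145, 143, 128, 109, 123, 162, 174, 140, 90, 61, 58, 63]
216 [158, 159, 160, 160, 163, 165, 166, 164, 164, 164, 163, 161, 156, 153, 157, 161, 161, 161, 162, 162, 163, 163, 163, 163, 163, 162, 159, 150, 142, 139, 123, 107, 119, 153, 182, 193, 175, 134, 88, 62]
220 [136, 137, 138, 138, 139, 140, 139, 136, 142, 146, 146, 147, 152, 154, 155, 157, 158, 161, 163, 164, 164, 165, 164, 163, 162, 162, 161, 155, 149, 150, 145, 140, 143, 151, 156, 162, 174, 186, 194, 200]
224 [161, 166, 166, 166, 168, 175, 186, 193, 196, 195, 188, 176, 165, 162, 161, 162, 161, 159, 157, 161, 164, 165, 165, 166, 165, 165, 162, 156, 152, 159, 161, 157, 153, 154, 156, 157, 156, 156, 158, 161]
old216 [83, 83, 83, 84, 85, 87, 91, 93, 93, 93, 93, 93, 93, 93, 94, 93, 93, 93, 93, 93, 93, 94, 93, 93, 93, 93, 94, 9
[... 215 characters left out ...]
0, 127, 126, 145, 135, 114, 138, 139, 135, 125, 140, 143, 140, 139, 138, 141, 146, 141, 140, 140, 140, 140, 140, 142, 141, 139, 138, 139, 138, 124, 142, 89, 107, 141, 141, 123, 134, 134, 133, 134] [312.3 206.8]
scene col 318 [136, 136, 138, 139, 138, 139, 138, 136, 136, 137, 137, 138, 131, 138, 140, 139, 141, 143, 144, 137, 136, 136, 136, 138, 138, 138, 139, 139, 139, 141, 139, 139, 126, 127, 77, 41, 42, 44, 43, 43, 39, 48, 113, 131, 58] [312.3 206.8]
scene col 326 [85, 85, 105, 110, 141, 142, 138, 139, 139, 136, 125, 136, 138, 138, 142, 142, 142, 145, 137, 137, 134, 134, 136, 137, 135, 135, 137, 137, 139, 140, 123, 70, 39, 38, 40, 46, 117, 161, 157, 157, 159, 166, 177, 70, 38] [312.3 206.8]
```

Call:
jog_arm(commands="0 0 -0.4 0;0 0 -0.3 0;0 0 0 0")

```text
time: 18.4
position: [0.5226, -0.0481, 0.0529]
tool_rot: [-0.0, 0.999, 0.032, -0.001]
contact_force: [-0.8, 0.5, -0.9]
finger_gap: -0.0
finger_force: 0.0
```

Call:
jog_arm(commands="0 0 -0.3 0;0 0 -0.3 0;0 0 0 0")

```text
time: 18.7
position: [0.5233, -0.0483, 0.0494]
tool_rot: [-0.001, 0.999, 0.032, 0.0]
contact_force: [-4.8, 2.8, 14.6]
finger_gap: -0.0003
finger_force: 7.2
```

Call:
jog_arm(commands="0 0 0 0;0 0 0 0;0 0 0.4 0;0 0 3 0;0 0 4 0;0 0 0 0")

```text
time: 19.3
position: [0.527, -0.0499, 0.1261]
tool_rot: [0.001, 0.999, 0.032, 0.005]
contact_force: [-0.3, 0.1, 0.9]
finger_gap: 0.0
finger_force: 0.0
```

```bash
cat > w.py <<'E'
from h import *
im=arm.snapshot('top').astype(int)
print(proj('top',[.439,-.07,.12]))
for r in range(214,234): print(r,im[r,272:312,1].tolist())
E
python3 w.py
```

```text
[304.64013354 224.91093614]
214 [92, 89, 90, 105, 128, 146, 154, 156, 157, 157, 157, 157, 156, 155, 154, 155, 156, 157, 158, 159, 159, 159, 158, 158, 158, 157, 155, 155, 156, 156, 156, 158, 159, 161, 161, 160, 155, 152, 155, 158]
215 [89, 89, 97, 119, 141, 152, 156, 158, 158, 158, 158, 158, 158, 157, 157, 156, 157, 157, 158, 158, 158, 157, 157, 156, 157, 158, 157, 158, 160, 162, 162, 161, 161, 162, 161, 159, 156, 151, 155, 158]
216 [89, 93, 109, 132, 149, 155, 157, 158, 158, 158, 158, 158, 157, 157, 158, 157, 157, 158, 158, 158, 158, 156, 156, 156, 157, 158, 158, 158, 161, 164, 164, 162, 162, 162, 162, 159, 155, 152, 156, 159]
217 [90, 102, 123, 143, 153, 157, 157, 158, 158, 159, 158, 158, 158, 158, 158, 157, 157, 157, 157, 158, 157, 157, 156, 156, 157, 159, 159, 159, 162, 164, 165, 164, 163, 163, 162, 160, 156, 153, 156, 160]
218 [97, 116, 137, 150, 156, 157, 158, 158, 158, 159, 159, 159, 159, 160, 158, 158, 156, 156, 157, 158, 158, 157, 156, 156, 157, 158, 159, 160, 162, 163, 163, 162, 163, 164, 162, 161, 158, 154, 158, 161]
219 [110, 131, 147, 154, 157, 157, 158, 158, 158, 158, 15
[... 2317 characters left out ...]
 163, 163, 163, 163, 163, 167, 178, 184, 183, 179, 181, 188, 190, 181, 170, 164, 162]
231 [155, 155, 155, 155, 155, 156, 156, 158, 158, 159, 160, 160, 159, 159, 159, 160, 161, 163, 164, 163, 163, 163, 163, 163, 163, 163, 163, 162, 161, 165, 172, 175, 176, 179, 183, 182, 171, 163, 162, 163]
232 [140, 138, 137, 137, 138, 140, 142, 145, 148, 149, 150, 151, 152, 151, 151, 152, 157, 161, 161, 161, 162, 162, 162, 161, 160, 160, 159, 158, 154, 152, 158, 162, 165, 167, 169, 165, 158, 156, 158, 159]
233 [119, 111, 111, 111, 114, 117, 121, 126, 130, 131, 134, 137, 138, 136, 135, 138, 145, 149, 150, 152, 152, 152, 149, 147, 146, 146, 144, 141, 137, 134, 140, 145, 147, 149, 149, 145, 139, 139, 141, 143]
```

Call:
jog_arm(commands="0 0 1 8;-0.5 -0.2 0 8;-1 -0.2 0 8;-1 -0.2 0 8;-1 -0.2 0 8;-1 -0.2 0 8;-1 -0.2 0 8;-1 -0.2 0 8;-1 -0.2 0 8;-1 -0.2 0 8", jaw=3.4)

```text
time: 20.35
position: [0.4367, -0.0659, 0.1303]
tool_rot: [-0.001, 0.743, 0.669, -0.001]
contact_force: [0.8, -0.1, -0.7]
finger_gap: 0.0338
finger_force: 0.0
```

Call:
jog_arm(commands="-0.4 -0.2 0 4;0 0 0 0;0 0 0 0")

```text
time: 20.65
position: [0.4337, -0.0679, 0.1308]
tool_rot: [-0.0, 0.722, 0.692, -0.0]
contact_force: [-0.1, -0.4, 0.3]
finger_gap: 0.0336
finger_force: 0.0
```

Call:
jog_arm(commands="0.4 -0.2 0 0;0 0 -2 0;0 0 -2 0;0 0 0 0")

```text
time: 21.05
position: [0.4361, -0.0699, 0.0892]
tool_rot: [-0.002, 0.722, 0.692, -0.002]
contact_force: [-0.3, 0.3, -0.3]
finger_gap: 0.0339
finger_force: 0.0
```

Call:
jog_arm(commands="0 0 -1 0;0 0 -1 0;0 0 -0.6 0;0 0 0 0")

```text
time: 21.45
position: [0.4374, -0.0701, 0.0647]
tool_rot: [-0.001, 0.721, 0.693, -0.001]
contact_force: [0.6, -0.7, -0.2]
finger_gap: 0.0343
finger_force: 0.0
```

Call:
jog_arm(commands="0 0 0 0;0 0 0 0;0 0 0 0;0 0 0 0;0 0 0 0", jaw=0.6)

```text
time: 21.95
position: [0.4378, -0.0703, 0.0656]
tool_rot: [-0.0, 0.721, 0.693, -0.0]
contact_force: [-2.5, -0.3, 2.9]
finger_gap: 0.0168
finger_force: 58.6
```

Call:
jog_arm(commands="0 0 -0.4 0;0 0 -0.4 0;0 0 -0.4 0;0 0 -0.1 0;0 0 0 0;0 0 0 0")

```text
time: 22.55
position: [0.4379, -0.0703, 0.0534]
tool_rot: [-0.001, 0.721, 0.693, 0.0]
contact_force: [-7.2, 0.8, 16.8]
finger_gap: 0.0166
finger_force: 60.4
```

Call:
jog_arm(commands="0 0 0 -5;0 0 0 -8;0 0 0 -8;0 0 0 -8;0 0 0 -8;0 0 0 0")

```text
time: 23.15
position: [0.4364, -0.0697, 0.0533]
tool_rot: [-0.002, 0.904, 0.427, -0.001]
contact_force: [-10.2, 1.1, 21.2]
finger_gap: 0.0168
finger_force: 61.1
```

```bash
python3 -c "
from h import *
s=arm.observe();print(s['q'],s['wrist_torque'],s['contact_force'])"
```

```text
[-0.67664054  0.36495253  0.98374784  2.02065837 -0.37517802  0.95151947
 -0.18723916] [0.48059855 2.17420159 0.02831171] [-10.17659273   1.10023933  21.20556863]
```

Call:
jog_arm(commands="0 0 0 -8;0 0 0 -8;0 0 0 -8;0 0 0 -8;0 0 0 -8;0 0 0 -8;0 0 0 -5;0 0 0 -2;0 0 0 0")

```text
time: 24.05
position: [0.4355, -0.0676, 0.0532]
tool_rot: [-0.003, 0.999, -0.037, -0.003]
contact_force: [-11.5, 5.6, 25.4]
finger_gap: 0.0168
finger_force: 61.6
```

```bash
python3 -c "
from h import *
s=arm.observe();print(s['q'],s['wrist_torque'],s['contact_force'])"
```

```text
[-0.82041159  0.47994585  1.21826179  2.02394783 -0.53815978  1.0193302
 -0.98009619] [1.45066531 2.60884561 0.16637602] [-11.4525978    5.59958038  25.39572282]
```

Call:
jog_arm(commands="0 0 0 0;0 0 0 0;0 0 0 0;0 0 1 0;0 0 3 0;0 0 4 0;0 4 3 0;0 4 2 0;0 4 0 0;0 0 0 0", jaw=3.6)

```text
time: 25.05
position: [0.4388, 0.0571, 0.1833]
tool_rot: [-0.002, 0.999, -0.032, 0.001]
contact_force: [-0.2, 0.2, -0.2]
finger_gap: 0.0358
finger_force: 0.0
```

Run:
```python
from h import *
im=arm.snapshot('top').astype(int)
for r in range(213,234): print(r,im[r,286:322,1].tolist())
s=arm.snapshot('scene').astype(int)
print(proj('scene',[.438,-.07,.12]),proj('scene',[.438,-.07,.11]))
a=cv2.imread('pics/s9.png')[...,::-1].astype(int)
u,v=proj('scene',[.438,-.07,.11]).astype(int)
for r in range(v-14,v+14): print(r,s[r,u-14:u+15,1].tolist())
for c in(310,318,326): print('scene col',c,s[200:212,c,1].tolist())
```

```text
213 [153, 154, 155, 158, 161, 162, 162, 163, 161, 160, 159, 156, 152, 150, 150, 150, 149, 150, 152, 153, 155, 158, 155, 151, 155, 158, 159, 159, 159, 160, 161, 161, 161, 161, 162, 161]
214 [156, 156, 156, 158, 159, 159, 159, 159, 159, 158, 159, 157, 156, 155, 156, 155, 149, 143, 142, 143, 148, 156, 155, 152, 156, 159, 160, 160, 160, 161, 161, 161, 161, 162, 162, 162]
215 [157, 157, 158, 158, 159, 159, 158, 158, 157, 158, 157, 159, 159, 158, 160, 160, 151, 139, 137, 138, 142, 151, 153, 152, 156, 159, 160, 160, 161, 161, 161, 162, 162, 161, 162, 162]
216 [157, 158, 158, 158, 159, 159, 158, 157, 157, 157, 158, 159, 159, 159, 161, 162, 155, 148, 151, 149, 143, 144, 150, 152, 157, 160, 161, 161, 161, 162, 162, 162, 162, 162, 162, 162]
217 [158, 158, 158, 158, 158, 158, 159, 158, 157, 158, 158, 159, 160, 160, 162, 163, 160, 160, 165, 162, 146, 138, 146, 152, 157, 161, 162, 162, 162, 162, 163, 163, 163, 163, 163, 161]
218 [159, 158, 158, 157, 158, 159, 159, 158, 157, 157, 159, 160, 161, 162, 161, 161, 160, 163, 171, 167, 147, 136, 147, 153, 159, 162, 163, 163, 163, 163, 163, 164, 164, 164, 
[... 6347 characters left out ...]
38, 154, 138, 134, 136, 136, 139, 138, 137, 136, 137, 137]
193 [89, 92, 82, 73, 70, 74, 130, 143, 133, 152, 154, 155, 152, 150, 151, 149, 148, 149, 124, 125, 136, 139, 139, 139, 138, 136, 136, 136, 137]
194 [89, 91, 84, 77, 73, 89, 133, 145, 127, 116, 118, 146, 146, 139, 149, 154, 148, 127, 128, 137, 138, 138, 139, 140, 139, 137, 137, 136, 137]
195 [91, 92, 95, 82, 75, 89, 91, 127, 138, 134, 134, 136, 126, 113, 117, 133, 137, 136, 137, 140, 140, 139, 141, 141, 138, 137, 136, 137, 137]
scene col 310 [139, 137, 137, 138, 122, 141, 88, 105, 140, 138, 120, 132]
scene col 318 [139, 138, 124, 125, 76, 39, 41, 44, 43, 44, 39, 47]
scene col 326 [120, 70, 40, 38, 39, 48, 116, 158, 155, 154, 156, 162]
```

```bash
python3 -c "
from workcell import arm
print(arm.close_job())"
```

```text
the job is handed in; nothing more can be done
None
```

I set the tension pointer opposite the brass mark, swung the panel shut, pushed the stud in and turned it about 90° clockwise, and handed the job in at about 25 s. The last pictures before hand-in showed the panel shut and the stud in and turned; the pointer was hidden by then, so its setting was last checked before shutting, and no verdict came back.

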